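# Seat the thin sample block in the holder

### The job

Three much alike aluminium sample blocks stand on the microscope bench, and only one of them is thin enough for the 21 mm wide slot of the sample holder. Find it by pinching (the opening of your fingers across a block's broad faces is its thickness) and stand it upright in the slot, fully down on the slot's floor and about midway along. Leave the other two blocks standing where they are.

Things in the scene. Friction and masses are not known exactly. Their poses are not given: they have to be found in the camera images.
- block_a: aluminium sample block standing on edge: 45 mm long (its x axis), 55 mm high (z), dark disc flush in one broad face. Thickness (y, horizontal) is 10 to 28 mm, not told: pinch it across its broad faces from above and read the finger opening. One block is under 15 mm, the other two over 23 mm; names and places tell nothing. Loose, 70 to 200 g. Origin: centre of underside
- block_b: aluminium sample block standing on edge: 45 mm long (its x axis), 55 mm high (z), dark disc flush in one broad face. Thickness (y, horizontal) is 10 to 28 mm, not told: pinch it across its broad faces from above and read the finger opening. One block is under 15 mm, the other two over 23 mm; names and places tell nothing. Loose, 70 to 200 g. Origin: centre of underside
- block_c: aluminium sample block standing on edge: 45 mm long (its x axis), 55 mm high (z), dark disc flush in one broad face. Thickness (y, horizontal) is 10 to 28 mm, not told: pinch it across its broad faces from above and read the finger opening. One block is under 15 mm, the other two over 23 mm; names and places tell nothing. Loose, 70 to 200 g. Origin: centre of underside
- holder: sample holder fixed to the bench: base 90 x 80 x 6 mm with two steel bars 70 mm long (x) and a slot 21 mm wide between them, along its x axis, open at both ends. Slot floor is 6 mm above the bench, bar tops 24 mm; the top 6 mm of the slot flares at 45 degrees to a 33 mm mouth. Bar tops stand 18 mm over the floor: hold a block by its upper half. Origin: centre of underside, z up

How it is judged:
At the end, for the whole second after the job is handed in: One block (only the thin one fits) rests on the floor of the holder's slot, underside within 4 mm of it, within 15 mm of the slot's middle lengthways and 8 mm across, upright within 10 degrees; the other two blocks are upright within 10 degrees and within 30 mm of where they started (((x of block_a in the frame of holder between -0.015 and 0.015 m and y of block_a in the frame of holder between -0.008 and 0.008 m and z of block_a in the frame of holder below 0.01 m and angle between each of block_a, block_b, block_c's own z axis and vertical below 0.17 rad and linear speed of block_a below 0.02 m/s and distance of each of block_b, block_c from where it was at the start of the episode below 0.03 m) or (x of block_b in the frame of holder between -0.015 and 0.015 m and y of block_b in the frame of holder between -0.008 and 0.008 m and z of block_b in the frame of holder below 0.01 m and angle between each of block_b, block_a, block_c's own z axis and vertical below 0.17 rad and linear speed of block_b below 0.02 m/s and distance of each of block_a, block_c from where it was at the start of the episode below 0.03 m) or (x of block_c in the frame of holder between -0.015 and 0.015 m and y of block_c in the frame of holder between -0.008 and 0.008 m and z of block_c in the frame of holder below 0.01 m and angle between each of block_c, block_a, block_b's own z axis and vertical below 0.17 rad and linear speed of block_c below 0.02 m/s and distance of each of block_a, block_b from where it was at the start of the episode below 0.03 m))); the robot touches nothing.
It also fails if it takes over 48 s, if anything falls off the work surface, if the arm or the gripper's body presses on something with over 40 N, if the wrist force passes 120 N, or if a joint passes its speed limit or range.

### The arm

A 7-joint arm with a two-finger parallel gripper is mounted at the origin on the work surface. World frame = base frame: x ahead of the robot, y to its left, z up, the work surface at z = 0. Lengths are in m, angles in rad, forces in N, time in s.
With the tool pointing down it reaches from about 0.35 to 0.775 m from the base axis. Payload 3.1 kg.
Tool frame: the origin (TCP) lies at the very end of the fingers, on their centre line; the grasp point (between the pads) lies 19 mm behind it; z points along the fingers, y is the line along which they close (so a half turn about z gives the same grasp; the last joint's range is limited). The gripper opens to 85 mm and grips with 20 to 120 N. Pads are 22 mm wide; open, the fingers measure 114 mm over their backs; the gripper's body (76 mm by 85 mm) begins 54 mm behind the grasp point. The pads swing forward as they close: fully open they stand 13 mm farther back than shut.
Start: joints at [-1.375, 0.311, 0.014, 1.512, -0.004, 1.319, -0.027], TCP at [0.13, 0.535, 0.231] pointing down, gripper open.
Joint ranges: [-2.7, 2.7], [-0.3, 1.91], [-1.27, 1.3], [0.12, 2.57], [-1.44, 4.58], [0.2, 2.03], [-3.05, 3.05]. Speed limits (rad/s): [2.79, 2.79, 3.14, 3.14, 3.14, 3.14, 3.14].

### API

Orientations are given as a unit quaternion [w, x, y, z].
In Python, from plant import telemetry, optics, order gives the robot as it stands. The module is installed in compiled form; this text tells all that it offers.
- The arm moves only by the shell command python3 -m creep 'ROWS'. ROWS is text: rows parted by semicolons, each of 5 numbers parted by spaces: the shift along the tool's x, y, z in mm, then the turn about the tool's z in rad, then the gripper command: -1 is shut, 1 is fully open, values between are in proportion. A call has exactly 10 rows; each row shifts and turns the commanded pose from where the row before left it, along the tool's axes as they then stand; what a row does not reach is not made up. A row lasts 1/8 s, in which the tool goes at most 62.5 mm and 10.7 degrees, less where a joint would pass 70% of its speed; a pose out of reach is approached as far as the arm can. A call with a gripper value outside its range is refused whole. The fingers move at their own pace and stop on an object; the grip force is fixed at half the most. Time passes only in rows, so rows that do not move let the fingers close, or fill a call up. It gives the time, the measured TCP pose, the force, the opening and the grip force at its end, in the units of the state.
- telemetry.observe(): the state, without advancing time (a new reading comes with each control period).
- optics.capture(name): name is "side" or "top" or "wrist"; returns (picture, depth): 384x512x3 uint8, red, green, blue; 384x512 float32, m along the optical axis (not along the pixel's ray), 0 where there is no reading.
- optics.calibration(name): a dict with "vfov" (degrees; the focal length in pixels is half the picture's height over the tangent of half this angle, whatever the lens; pixels are square), "cx", "cy" (the principal point, pixels), "dist" ([k1, k2, p1, p2, k3] as OpenCV has them; the pictures are not rectified), "R" (3x3) and "t" (3): a world point X has camera coordinates R X + t; the wrist camera has in their place "hand_eye" (4x4, takes a point from camera to tool coordinates, whose origin is the TCP and whose axes are the flange's). Camera axes: x right, y down, z forward; pixel columns grow to the right and rows downward; lengths in m; the calibration is good to about 2 mm. A picture is of the moment at which its call begins: read the wrist's pose just before it. calibration takes no time and is no camera call.
- order.close_job(): hands the job in; it is judged then, once.
Trained networks look in the newest picture that a camera, given by its name, has taken for a name from the list of things; names that differ only in an ending like _2 or _b are one class to them, and where a whole thing is asked for, a point or a joint stands for the part that bears it (a point fixed in the world has none). Each returns a list of dicts, best first, with "score" (0 to 1); they miss things now and then, are a little off and sometimes report something else, mostly with a low value. They report only what shows in the picture. A call takes as long as a camera call.
- optics.boxes_of(camera, target): "point" ([column, row] in pixels, amid what is visible of it).
- optics.trace(camera, target): "mask" (384x512 bool, what is visible of it) and "point" ([column, row] in pixels, amid what is visible of it).
The state is a dict: "t": time; "joint_pos": joint angles; "dq": joint speeds; "joint_efforts": joint torques, N m; "ee_pos": TCP position; "tcp_rot": TCP orientation; "wrist_force": force on the tool from outside, world axes, zero at the start; "moment": the same for the moment, N m; "grip_width": finger opening in m; "grasp_force": force on a finger pad.
Only numpy, scipy, OpenCV 4.12 (cv2) and the standard library are available. Lean on these libraries where they do the work, as an engineer would, in place of code of your own. Each camera call takes 0.05 s, during which the arm holds its last target. There are 200 camera calls.

## Working session

There is one attempt and no reset: what is moved stays moved. The work goes in short steps, Python scripts to look and compute and a shell command to move; the robot and the scene stay as the last step left them, time stands still between calls to the robot, and variables do not carry over. Pictures are saved under pics/ and viewed, at most 10 in all, crops included, and the job is handed in when it is done.

```bash
mkdir -p pics; cat > h.py <<'E'
import numpy as np, cv2
from plant import telemetry, optics, order
from scipy.spatial.transform import Rotation as Ro
def cal(n):
    c=optics.calibration(n); f=192/np.tan(np.radians(c["vfov"])/2)
    return c,np.array([[f,0,c["cx"]],[0,f,c["cy"]],[0,0,1]]),np.array(c["dist"],float)
def pose(s):
    q=s["tcp_rot"]; T=np.eye(4); T[:3,:3]=Ro.from_quat([q[1],q[2],q[3],q[0]]).as_matrix(); T[:3,3]=s["ee_pos"]; return T
def cloud(n,depth,uv,s=None):
    c,K,d=cal(n); uv=np.asarray(uv,float); z=depth[uv[:,1].astype(int),uv[:,0].astype(int)]
    uv=uv[z>0]; z=z[z>0]
    p=cv2.undistortPoints(uv.reshape(-1,1,2),K,d).reshape(-1,2)
    P=np.c_[p*z[:,None],z]
    if "hand_eye" in c:
        M=pose(s)@np.array(c["hand_eye"]); return P@M[:3,:3].T+M[:3,3]
    return (P-np.array(c["t"]))@np.array(c["R"])
E
python3 - <<'E'
from h import *
ims=[]
s=telemetry.observe(); print({k:np.round(v,3) for k,v in s.items()})
for n in ["top","side"]:
    im,d=optics.capture(n); ims.append(im)
    np.save(n+"_d.npy",d)
    for t in ["block_a","holder"]:
        for r in optics.trace(n,t):
            v,u=np.nonzero(r["mask"]); P=cloud(n,d,np.c_[u,v])
            print(n,t,round(r["score"],2),np.round(r["point"]),len(u))
            if len(P)<30: continue
            zt=np.percentile(P[:,2],98); Q=P[P[:,2]>zt-0.008]
            rc=cv2.minAreaRect((Q[:,:2]*1000).astype(np.float32))
            print("  zt",zt.round(3),"med",np.median(P,0).round(3),"top",np.round(rc[0],1),np.round(rc[1],1),round(rc[2],1),len(Q))
cv2.imwrite("pics/1.png",cv2.resize(np.vstack(ims)[:,:,::-1],None,fx=.78,fy=.78))
E
```

```text
{'t': np.float64(0.0), 'joint_pos': array([-1.375,  0.312,  0.014,  1.513, -0.004,  1.319, -0.027]), 'dq': array([ 0.002, -0.   ,  0.001, -0.   , -0.001, -0.001,  0.001]), 'joint_efforts': array([-0.0000e+00, -3.7989e+01,  1.4600e-01, -2.3060e+01,  1.2000e-02,
        1.4000e-02, -0.0000e+00]), 'ee_pos': array([0.129, 0.534, 0.23 ]), 'tcp_rot': array([-0.   ,  0.119,  0.993, -0.001]), 'wrist_force': array([-0.207, -0.412,  0.629]), 'moment': array([ 0.002, -0.075,  0.006]), 'grasp_force': np.float64(0.0), 'grip_width': np.float64(0.085)}
top block_a 0.7 [199. 235.] 238
  zt 0.059 med [0.453 0.116 0.055] top [454.1 119. ] [42.7 22.8] 3.8 191
top block_a 0.58 [385. 245.] 227
  zt 0.058 med [ 0.438 -0.305  0.053] top [ 438.9 -308.6] [13.7 43.2] 82.8 119
top block_a 0.57 [143. 161.] 316
  zt 0.058 med [0.616 0.261 0.054] top [619.3 266.1] [29.  42.4] 59.6 213
top holder 0.87 [268. 158.] 1246
  zt 0.027 med [ 0.636 -0.026  0.008] top [638.7 -26.1] [60.8 70.3] 77.0 461
side block_a 0.72 [236. 138.] 270
  zt 0.057 med [0.616 0.258 0.034] top [618.4 264.3] [31.4 43.5] 58.9 74
side block_a 0.62 [255. 277.] 401
  zt 0.056 med [ 0.436 -0.314  0.036] top [ 437.9 -308.7] [16.5 43.3] 82.4 119
side block_a 0.54 [202. 177.] 312
  zt 0.057 med [0.451 0.112 0.034] top [452.8 119. ] [41.3 27.9] 11.1 87
side holder 0.64 [280. 194.] 609
  zt 0.026 med [ 0.633 -0.038  0.015] top [637.6 -22.5] [70.3 71. ] 76.0 252
side holder 0.23 [258. 279.] 393
  zt 0.056 med [ 0.436 -0.314  0.035] top [ 437.6 -309.5] [14.7 43. ] 82.8 114
```

View pics/1.png

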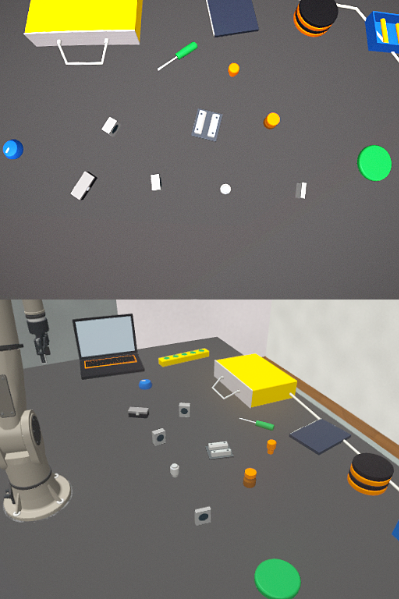

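The thinnest block looks like the one at (0.438, -0.309), with its thickness direction at about 83°. The holder is at (0.638, -0.025), with its slot at about -13°. In the picture, the three blocks, holder and decoys agree with the detections. I'll go above the thin block, by way of x≈0.45 to stay in reach.

```bash
python3 -m creep '-39 -25 0 0 1;-39 -25 0 0 1;-39 -25 0 0 1;-39 -25 0 0 1;-39 -25 0 0 1;-39 -25 0 0 1;-39 -25 0 0 1;-39 -25 0 0 1;-39 -25 0 0 1;-39 -25 0 0 1'
python3 -m creep '-11 -50 0 0 1;-11 -50 0 0 1;-11 -50 0 0 1;-11 -50 0 0 1;-11 -50 0 0 1;-11 -50 0 0 1;-11 -50 0 0 1;-11 -50 0 0 1;-11 -50 0 0 1;-11 -50 0 -0.11 1'
cat > w.py <<'E'
from h import *
import sys
def look(name,targets,zcut=0.008):
    s=telemetry.observe(); T=pose(s)
    im,d=optics.capture("wrist"); cv2.imwrite(name,im[:,:,::-1])
    print("tcp",T[:3,3].round(4),"tool y deg",np.degrees(np.arctan2(T[1,1],T[0,1])).round(2),"w",s["grip_width"].round(4),"F",np.round(s["wrist_force"],1))
    for t in targets:
        for r in optics.trace("wrist",t):
            v,u=np.nonzero(r["mask"]); P=cloud("wrist",d,np.c_[u,v],s)
            print(t,round(r["score"],2),np.round(r["point"]),len(u))
            if len(P)<30: continue
            zt=np.percentile(P[:,2],95); Q=P[P[:,2]>zt-zcut]
            rc=cv2.minAreaRect((Q[:,:2]*1000).astype(np.float32))
            e=T[:3,:3].T@(np.r_[np.array(rc[0])/1000,0]-T[:3,3])*1000
            print("  zt",zt.round(4),"top",np.round(rc[0],1),np.round(rc[1],1),round(rc[2],1),"tool shift xy",e[:2].round(1))
look(sys.argv[1],sys.argv[2:])
E
python3 w.py pics/2.png block_a
```

```text
t: 1.55
ee_pos: [0.4505, 0.1987, 0.2314]
tcp_rot: [0.0, 0.118, 0.993, 0.0]
wrist_force: [1.2, 0.5, -1.1]
grip_width: 0.0856
grasp_force: 0.0
t: 2.8
ee_pos: [0.439, -0.3134, 0.2313]
tcp_rot: [0.0, 0.062, 0.998, 0.0]
wrist_force: [0.0, 0.9, 0.8]
grip_width: 0.0852
grasp_force: 0.0Traceback (most recent call last):
  File "w.py", line 16, in <module>
    look(sys.argv[1],sys.argv[2:])
    ~~~~^^^^^^^^^^^^^^^^^^^^^^^^^^
  File "w.py", line 6, in look
    print("tcp",T[:3,3].round(4),"tool y deg",np.degrees(np.arctan2(T[1,1],T[0,1])).round(2),"w",s["grip_width"].round(4),"F",np.round(s["wrist_force"],1))
                                                                                                 ^^^^^^^^^^^^^^^^^^^^^
AttributeError: 'float' object has no attribute 'round'
```

View pics/2.png

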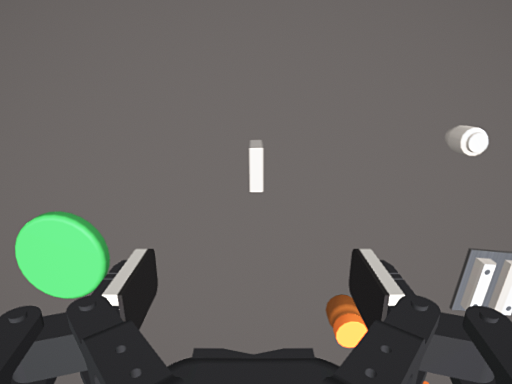

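The wrist picture shows the thin block centred at about (256,168), between and ahead of the fingers and well aligned. Next I fix the print and measure.

```bash
sed -i 's/s\["grip_width"\].round(4)/round(float(s["grip_width"]),4)/' w.py; python3 w.py pics/3.png block_a
```

```text
tcp [ 0.4356 -0.323   0.2316] tool y deg 82.47 w 0.0856 F [-0.7 -7.6  1.1]
block_a 0.78 [271. 166.] 702
  zt 0.0565 top [ 438.7 -309.1] [12.9 44.9] 82.9 tool shift xy [-1.1 16.5]
```

```bash
python3 -m creep '0 8 10 0 1;0 8 20 0 1;0 0 20 0 1;0 0 20 0 1;0 0 20 0 1;0 0 20 0 1;0 0 0 0 1;0 0 0 0 1;0 0 0 0 1;0 0 0 0 1'; python3 w.py pics/4.png block_a
```

```text
t: 4.2
ee_pos: [0.4414, -0.2964, 0.122]
tcp_rot: [0.001, 0.064, 0.998, -0.0]
wrist_force: [0.3, -1.2, 0.2]
grip_width: 0.0853
grasp_force: 0.0
tcp [ 0.4414 -0.2964  0.122 ] tool y deg 82.69 w 0.0853 F [ 0.3 -1.2  0.2]
block_a 0.63 [234. 196.] 1595
  zt 0.0565 top [ 439.  -308.9] [13.  45.4] 83.4 tool shift xy [  1.  -12.7]
```

```bash
python3 -m creep '1 -6 0 0 1;0 -6.5 0 0 1;0 0 20 0 1;0 0 20 0 1;0 0 20 0 1;0 0 18 0 1;0 0 10 0 1;0 0 6 0 1;0 0 0 0 1;0 0 0 0 1'; python3 -m creep '0 0 0 0 -1;0 0 0 0 -1;0 0 0 0 -1;0 0 0 0 -1;0 0 0 0 -1;0 0 0 0 -1;0 0 0 0 -1;0 0 0 0 -1;0 0 0 0 -1;0 0 0 0 -1'
```

```text
t: 5.55
ee_pos: [0.4388, -0.3089, 0.0279]
tcp_rot: [0.001, 0.064, 0.998, -0.0]
wrist_force: [-0.1, -0.3, -0.2]
grip_width: 0.0855
grasp_force: 0.0
t: 6.8
ee_pos: [0.4384, -0.3086, 0.0274]
tcp_rot: [0.0, 0.064, 0.998, -0.0]
wrist_force: [0.5, -0.5, 1.3]
grip_width: 0.0119
grasp_force: 59.0
```

12 mm opening, so this is the thin block. I lift it and carry it over the holder.

```bash
python3 -m creep '0 0 -6 0 -1;0 0 -14 0 -1;0 0 -20 0 -1;0 0 -20 0 -1;0 0 -20 0 -1;0 0 -20 0 -1;0 0 -10 0 -1;-4 8 0 0 -1;-10 18 0 0 -1;-15 28 0 0 -1'; python3 -m creep '-20 38 0 0 -1;-20 38 0 0 -1;-20 38 0 0 -1;-20 38 0 0 -1;-20 38 0 0 -1;-17 33 0 0 -1;-11 20 0 0 -1;-5 10 0 0.1 -1;0 0 0 0 -1;0 0 0 0 -1'; python3 -m creep '0 0 0 0 -1;0 0 0 0 -1;0 0 0 0 -1;0 0 0 0 -1;0 0 0 0 -1;0 0 0 0 -1;0 0 0 0 -1;0 0 0 0 -1;0 0 0 0 -1;0 0 0 0 -1'; python3 w.py pics/5.png holder
```

```text
t: 8.05
ee_pos: [0.4733, -0.2581, 0.1364]
tcp_rot: [-0.001, 0.065, 0.998, 0.0]
wrist_force: [0.9, 0.7, -0.1]
grip_width: 0.0122
grasp_force: 58.8
t: 9.3
ee_pos: [0.6372, -0.0252, 0.1365]
tcp_rot: [-0.001, 0.113, 0.994, -0.0]
wrist_force: [-0.3, -0.2, -0.2]
grip_width: 0.012
grasp_force: 58.8
t: 10.55
ee_pos: [0.6381, -0.0246, 0.1373]
tcp_rot: [0.0, 0.114, 0.994, -0.0]
wrist_force: [-0.4, -0.8, -0.9]
grip_width: 0.0119
grasp_force: 58.8
tcp [ 0.6381 -0.0246  0.1373] tool y deg 76.95 w 0.0119 F [-0.4 -0.8 -0.9]
holder 0.91 [250. 172.] 8544
  zt 0.0254 top [638.5 -24.7] [61.1 70.7] 77.0 tool shift xy [-0.3  0. ]
```

View pics/5.png

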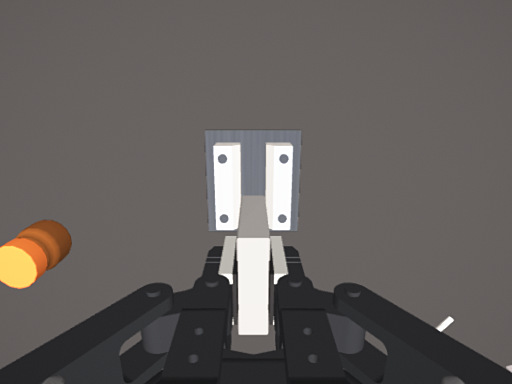

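The holder is at (250,172) and the held block (column 254) lines up with the slot midline (about column 253). The alignment error is under 1 mm, so I lower it.

```bash
python3 -m creep '0 0 15 0 -1;0 0 20 0 -1;0 0 20 0 -1;0 0 15 0 -1;0 0 10 0 -1;0 0 8 0 -1;0 0 6 0 -1;0 0 5 0 -1;0 0 3 0 -1;0 0 0 0 -1'; python3 -m creep '0 0 0 0 -1;0 0 1 0 -1;0 0 0.5 0 -1;0 0 0 0 -1;0 0 0 0 -1;0 0 0 0 -1;0 0 0 0 -1;0 0 0 0 -1;0 0 0 0 -1;0 0 0 0 -1'
```

```text
t: 11.9
ee_pos: [0.6381, -0.0246, 0.0352]
tcp_rot: [-0.0, 0.114, 0.994, 0.0]
wrist_force: [-0.1, 0.6, -0.9]
grip_width: 0.012
grasp_force: 58.8
t: 13.15
ee_pos: [0.6381, -0.0246, 0.0338]
tcp_rot: [-0.0, 0.114, 0.994, -0.0]
wrist_force: [0.3, -0.7, -0.7]
grip_width: 0.0121
grasp_force: 58.8
```

```bash
python3 -m creep '0 0 0.5 0 -1;0 0 0 0 -0.6;0 0 0 0 -0.5;0 0 0 0 -0.3;0 0 0 0 0;0 0 0 0 0.3;0 0 0 0 0.3;0 0 0 0 0.3;0 0 0 0 0.3;0 0 0 0 0.3'; python3 -m creep '0 0 -10 0 0.3;0 0 -20 0 0.3;0 0 -20 0 0.3;0 0 -20 0 0.3;0 0 -20 0 0.3;0 0 -20 0 0.3;0 0 -20 0 0.3;0 0 0 0 0.3;0 0 0 0 0.3;0 0 0 0 0.3'; python3 w.py pics/6.png block_a; python3 - <<'E'
from h import *
im,d=optics.capture("side")
for r in optics.trace("side","block_a"):
    v,u=np.nonzero(r["mask"]); P=cloud("side",d,np.c_[u,v]); zt=np.percentile(P[:,2],98); Q=P[P[:,2]>zt-.008]
    rc=cv2.minAreaRect((Q[:,:2]*1000).astype(np.float32)); print(round(r["score"],2),zt.round(4),np.round(rc[0],1),np.round(rc[1],1))
E
```

```text
t: 14.4
ee_pos: [0.6381, -0.0246, 0.0333]
tcp_rot: [0.0, 0.114, 0.994, 0.0]
wrist_force: [0.5, 0.4, 0.1]
grip_width: 0.0553
grasp_force: 0.0
t: 15.65
ee_pos: [0.6374, -0.0245, 0.1623]
tcp_rot: [-0.001, 0.114, 0.994, -0.0]
wrist_force: [-0.1, 0.8, -1.0]
grip_width: 0.0555
grasp_force: 0.0
tcp [ 0.6374 -0.0245  0.1623] tool y deg 76.95 w 0.0555 F [-0.1  0.8 -1. ]
block_a 0.87 [254. 184.] 1152
  zt 0.0626 top [638.4 -24.6] [13.  44.7] 76.8 tool shift xy [-1.3  0.1]
0.81 0.0565 [454.2 121.1] [46.6 29. ]
0.79 0.0565 [619.5 265.5] [31.7 43.8]
0.72 0.0625 [636.  -28.2] [10.9 38.3]
```

View pics/6.png

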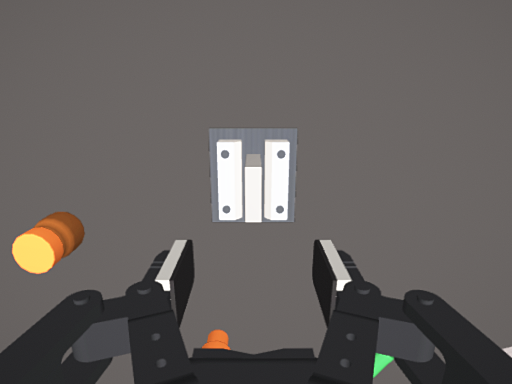

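The block stands upright in the slot, with its top at about (254,190). It is centred to about 1 mm, and its top at 62 mm means it is fully down. The other two blocks haven't moved and the arm is clear.

```bash
python3 -c "
from plant import order; print(order.close_job())"
```

```text
the job is handed in; nothing more can be done
None
```

The thin block (12 mm across the fingers) now stands upright on the slot floor, centred to about 1 mm; I left the other two untouched and unpinched, since the camera showed them clearly thicker, and the job is handed in with no verdict reported back.

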